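# Hang the vial carrier on the rail and slide it to the orange band

### The job

Hook the vial carrier onto the horizontal rail at the green band, then slide it along the rail, without lifting it off again, until both its hooks sit on the orange band. Let go and leave it hanging still there on the rail. Keep the carrier upright all the way, and leave the bottle, the beaker and the timer where they stand.

Things in the scene. Friction and masses are not known exactly. Their poses are not given: they have to be found in the camera images.
- carrier: vial carrier, 0.2 to 0.4 kg: white open tray 56 x 92 x 30 mm (x, y, z) with three brown vials fixed in it (tops at z = 56 mm), two steel wire hooks above it and a yellow grip tab on top; it starts standing upright on the worktop. Origin: centre of the tray's underside; z up; y along the row of vials. The wires rise from the tray's -x side, bend over x = 0 and end in open tips at +x
- carrier_seat (a point): point at (0, 0, 114.6 mm) of the carrier, on the rail's axis when it hangs. Hooks: 8 mm wire at y = -14 and +14 mm (36 mm over both), roof-shaped (top z = 134 mm), inside from x = -16 to +16 mm, tips' lowest point z = 96 mm at x = +25 mm. The bar must enter from the +x side between vial tops (z = 56 mm) and tips, y along the bar; then lower the carrier: the roof centres itself on the bar
- carrier_grip (a point): point at (0, 0, 162 mm) of the carrier: where to hold the yellow grip tab, 36 mm wide in y, 14 mm thick in x, from z = 132 to 182 mm; grip it from above across its 14 mm (fingers closing along the carrier's x)
- rail: fixed rail stand: steel bar 16 mm thick, 360 mm long along its own y, axis 160 mm above the worktop; at each end (y = -180, +180 mm) a post 16 mm thick with a round foot 64 mm wide and a black clamp 28 mm thick, 26 mm long, its knob up to z = 185 mm. Origin: on the worktop below the bar's middle; y along the bar; z up
- rail_mid (a point): middle of the bar, on its axis
- band_green: green painted band round the bar, 56 mm long, no obstacle to sliding: where the carrier is hooked on. Origin: its centre, on the bar's axis; y along the bar. The green, orange and blue bands lie about 100 mm apart, in any order
- band_orange: orange painted band round the bar, 56 mm long, like the green one: where the carrier must end. Origin: its centre, on the bar's axis; y along the bar
- band_blue: blue painted band, like the others; not a goal, the carrier may slide over it
- buffer_bottle: loose bystander: lab bottle with a blue cap, 71 mm wide, 144 mm tall, behind the rail; origin at the centre of its underside
- beaker: loose bystander: glass beaker, 66 mm wide, 78 mm tall, left of the work; origin at the centre of its underside
- timer: loose bystander: white bench timer, 62 x 62 x 20 mm, near the front edge; origin at the centre of its underside

How it is judged (in metres and radians):
On the way:
1. the carrier is hooked over the rail at the green band (middle of its hooks within 25 mm of the band's middle) (y of carrier_seat in the frame of band_green between -0.025 and 0.025 m and x of carrier_seat in the frame of band_green between -0.012 and 0.012 m and z of carrier_seat in the frame of band_green between -0.012 and 0.012 m), for 0.2 s.
At the end, for the whole second after the job is handed in: The carrier hangs by its hooks on the rail, released and at rest, within 0.2 rad of upright, the middle of its hooks within 15 mm of the middle of the orange band along the rail (y of carrier_seat in the frame of band_orange between -0.015 and 0.015 m and x of carrier_seat in the frame of band_orange between -0.008 and 0.008 m and z of carrier_seat in the frame of band_orange between -0.006 and 0.006 m and angle between carrier's own z axis and vertical below 0.2 rad and contact force between carrier and rail above 0.8 N and linear speed of carrier below 0.03 m/s and angular speed of carrier below 0.3 rad/s); the robot touches nothing.
It fails at once if the carrier is put on or lifted off the rail elsewhere than at the green band (hooks raised 22 to 45 mm over the rail, more than 45 mm along from the green band's middle) (x of carrier_seat in the frame of band_green between -0.025 and 0.025 m and z of carrier_seat in the frame of band_green between 0.022 and 0.045 m and (y of carrier_seat in the frame of band_green above 0.045 m or y of carrier_seat in the frame of band_green below -0.045 m) and horizontal distance between carrier_seat and rail_mid below 0.18 m).
It fails at once if the carrier is tilted more than 0.6 rad (angle between carrier's own z axis and vertical above 0.6 rad).
It fails at once if the bottle, the beaker or the timer is moved by more than 30 mm (distance of any of buffer_bottle, beaker, timer from where it was at the start of the episode above 0.03 m).
It also fails if it takes over 50 s, if anything falls off the work surface, if the arm or the gripper's body presses on something with over 40 N, if the wrist force passes 120 N, or if a joint passes its speed limit or range.

### The arm

A 6-joint arm with a two-finger parallel gripper is mounted at the origin on a cart in front of the work surface, level with it; the furniture and walls round the work are solid. World frame = base frame: x ahead of the robot, y to its left, z up, the work surface at z = 0. Lengths are in mm, angles in rad, forces in N, time in s.
With the tool pointing down it reaches from about 350 to 775 mm from the base axis. Payload 7.3 kg.
Tool frame: the origin (TCP) lies between the finger pads; the fingertips stand bot.tip_extent ahead of it and the grasp point (between the pads) lies 6 mm ahead of it (bot.tip_extent is the distance from the TCP to the fingertips, in mm); x points along the fingers, y is the direction in which the jaws open and shut, and the axes are right-handed (so a half turn about x gives the same grasp; the last joint's range is limited). The gripper opens to 92 mm and grips with 3 to 60 N. Pads are 19 mm wide; open, the fingers measure 130 mm over their backs; the gripper's body (75 mm by 190 mm) begins 47 mm behind the grasp point.
Start: joints at [1.08, 0.342, 1.524, -0, 1.275, -0.146], TCP at [177.44, 494.123, 251.741] pointing down, gripper open.
Joint ranges: [-2.53, 2.53], [-0.77, 2.02], [0.04, 2.7], [-1, 4.14], [0.28, 2.66], [-3.11, 3.11]. Speed limits (rad/s): [2.57, 2.57, 3.14, 3.14, 3.14, 3.14].

### API

Orientations are given as [roll, pitch, yaw] about the fixed x, y, z axes, in that order (R = Rz(yaw) Ry(pitch) Rx(roll)).
In Python, from plant import bot, capture, workorder gives the robot as it stands. The module is installed in compiled form; this text tells all that it offers.
- The arm moves only by the shell command python3 -m crank 'ROWS'. ROWS is JSON, a list of rows, each an object with "linear": the shift along the tool's x, y, z in cm, a list of three; "delta_rot": the turn, a rotation vector about the tool's x, y, z in degrees, a list of three; "fingers": the opening, from 0 (shut) to 1 (fully open). In form: [{"linear": [x, y, z], "delta_rot": [wx, wy, wz], "fingers": fingers}, ...]. A call has exactly 5 rows; each row shifts and turns the commanded pose from where the row before left it, along the tool's axes as they then stand; what a row does not reach is not made up. A row lasts 1/10 s, in which the tool goes at most 50 mm and 8.59 degrees, less where a joint would pass 70% of its speed; a pose out of reach is approached as far as the arm can. A call with a gripper value outside its range is refused whole. The fingers move at their own pace and stop on an object; the grip force is fixed at half the most. Time passes only in rows, so rows that do not move let the fingers close, or fill a call up. It gives the time, the measured TCP pose, the force and the opening at its end, in the units of the state.
- bot.get_obs(): the state, without advancing time (a new reading comes with each control period).
- capture(name): name is "scene" or "top" or "wrist"; returns a dict with "image" (400x640x3 uint8, blue, green, red), "mtx" (3x3 intrinsics, pixels), "dist_coeffs" ([k1, k2, p1, p2, k3] as OpenCV has them; the pictures are not rectified), "pose" (4x4, takes a point from camera to world coordinates). Camera axes: x right, y down, z forward; pixel columns grow to the right and rows downward; lengths in mm; the calibration is good to about 2 mm. A picture is of the moment at which its call begins. There is no depth.
- workorder.close_job(): hands the job in, once; it reports no verdict.
The state is a dict: "time": time; "joint_positions": joint angles; "dq": joint speeds; "tau": joint torques, N m; "tool_pos": TCP position; "tcp_rot": TCP orientation; "contact_force": force on the tool from outside, world axes, zero at the start; "moment": the same for the moment, N m; "grip_width": finger opening in mm.
Only numpy, scipy, OpenCV 4.12 (cv2) and the standard library are available. Lean on these libraries where they do the work, as an engineer would, in place of code of your own. Each camera call takes 0.05 s, during which the arm holds its last target. There are 200 camera calls.

## Working session

There is one attempt and no reset: what is moved stays moved. The work goes in short steps, Python scripts to look and compute and a shell command to move; the robot and the scene stay as the last step left them, time stands still between calls to the robot, and variables do not carry over. Pictures are saved under pics/ and viewed, on a budget of 10 in all, crops included, one or two more only if the job needs it, and the job is handed in when it is done.

```bash
mkdir -p pics
cat > h.py <<'E'
import numpy as np, cv2
from plant import bot, capture, workorder
def snap(n,f=None):
    c=capture(n)
    if f: cv2.imwrite('pics/'+f,c['image'])
    return c
def ray(c,uv):
    p=cv2.undistortPoints(np.array([[uv]],float),np.array(c['mtx'],float),np.array(c['dist_coeffs'],float))[0,0]
    T=np.array(c['pose']); return T[:3,3],T[:3,:3]@np.array([p[0],p[1],1.])
def onz(c,uv,z):
    o,d=ray(c,uv); return o+d*(z-o[2])/d[2]
def blobs(c,lo,hi,amin=30):
    m=cv2.inRange(cv2.cvtColor(c['image'],cv2.COLOR_BGR2HSV),np.array(lo),np.array(hi))
    n,l,s,ce=cv2.connectedComponentsWithStats(m)
    return [(int(s[i,4]),ce[i].round(1).tolist(),s[i,:4].tolist()) for i in range(1,n) if s[i,4]>=amin]
E
python3 - <<'E'
from h import *
a=snap('scene','s1.png');b=snap('top','t1.png')
print(bot.get_obs(),bot.tip_extent)
for n,c in(('s',a),('t',b)):
    print(n,np.array(c['pose']).round(2).tolist())
    for k,lo,hi in(('yel',(22,120,100),(34,255,255)),('or',(8,140,100),(18,255,255)),('gr',(40,100,50),(85,255,255)),('bl',(95,120,50),(130,255,255))): print(k,blobs(c,lo,hi))
E
```

```text
{'time': 0.1, 'joint_positions': array([ 1.07998809e+00,  3.42656159e-01,  1.52489926e+00,  1.10323635e-05,
        1.27537688e+00, -1.45971993e-01]), 'dq': array([ 0.00170373, -0.00123266, -0.00305124, -0.00055283, -0.00047011,
       -0.00029038]), 'tau': array([ 3.01260443e-03, -4.32004666e+01, -2.44695050e+01,  7.19871302e-02,
        5.25920524e-02, -6.31755529e-05]), 'tool_pos': array([177.28590083, 493.82895645, 251.1205709 ]), 'tcp_rot': array([-1.72464349,  1.56945664, -2.06948296]), 'contact_force': array([-0.08370271,  0.53210768,  0.38790231]), 'moment': array([-0.0460217 ,  0.05421912, -0.02313921]), 'grip_width': 91.82257422062996} 25.0
s [[0.93, -0.32, 0.17, 351.87], [-0.36, -0.81, 0.45, -469.66], [-0.01, -0.48, -0.88, 1110.45], [0.0, 0.0, 0.0, 1.0]]
yel [(121, [314.6, 327.0], [306, 321, 18, 13])]
or [(105, [292.5, 130.5], [288, 122, 11, 18])]
gr [(107, [317.7, 194.9], [313, 185, 11, 21])]
bl [(99, [476.4, 80.2], [459, 70, 31, 23]), (96, [462.7, 107.0], [454, 91, 17, 28]), (87, [486.3, 107.2], [472, 96, 23, 18]), (1975, [349.3, 129.5], [310, 106, 81, 48]), (94, [514.7, 120.6], [504, 107, 19, 27]), (101, [303.8, 159.3], [299, 150, 11, 19]), (181, [362.6, 179.5], [356, 172, 14, 18])]
t [[0.0, -1.0, 0.04, 505.86], [-1.0, -0.0, 0.03, 32.66], [-0.03, -0.04, -1.0, 1082.46], [0.0, 0.0, 0.0, 1.0]]
yel [(90, [448.8, 239.5], [439, 234, 18, 12])]
or [(108, [262.1, 187.7], [252, 184, 21, 8])]
gr [(112, [337.2, 191.5], [327, 189, 22, 6])]
bl [(33, [232.2, 4.3], [230, 0, 6, 11]), (246, [274.1, 14.9], [240, 0, 55, 30]), (78, [333.5, 23.3], [322, 0, 22, 55]), (2596, [372.2, 32.0], [331, 0, 83, 93]), (34, [293.0, 23.1], [289, 20, 10, 7]), (880, [349.6, 107.6], [328, 88, 45, 37]), (30, [307.1, 97.1], [304, 92, 7, 11]), (2435, [256.2, 129.6], [235, 94, 43, 71]), (229, [332.8, 145.1], [325, 137, 17, 17]), (50, [116.8, 171.0], [111, 169, 14, 6]), (115, [297.0, 189.5], [287, 187, 21, 6])]
```

View pics/s1.png

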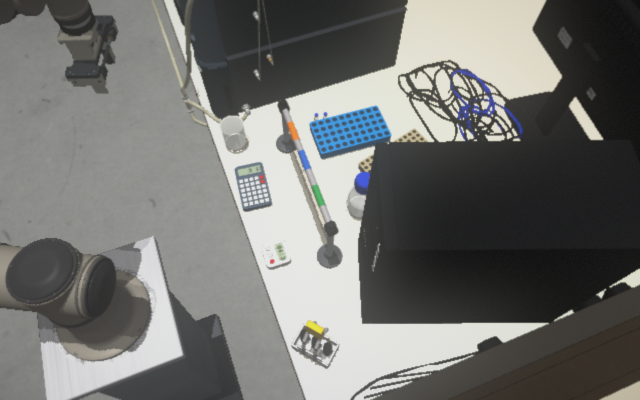

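View pics/t1.png

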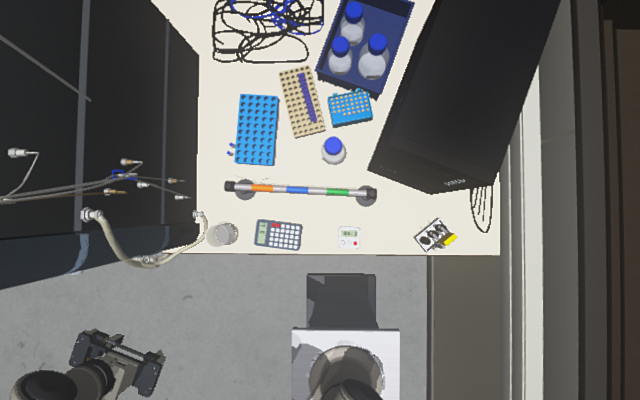

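Run:
```python
from h import *
a=snap('scene');b=snap('top')
def tri(u,v):
    (o1,d1),(o2,d2)=ray(a,u),ray(b,v)
    s=np.linalg.lstsq(np.c_[d1,-d2],o2-o1,rcond=None)[0]
    return (o1+s[0]*d1).round(1),(o2+s[1]*d2).round(1)
for n,u,v,z in(('yel',(314.6,327),(448.8,239.5),182),('or',(292.5,130.5),(262.1,187.7),167),('gr',(317.7,194.9),(337.2,191.5),167),('blue',(303.8,159.3),(297,189.5),167)):
    print(n,tri(u,v),'z-plane',onz(a,u,z).round(1),onz(b,v,z).round(1))
c=b['image'][200:290,400:500]
cv2.imwrite('pics/c1.png',np.hstack([cv2.resize(c,None,fx=4,fy=4,interpolation=2)[:360],cv2.resize(a['image'][300:390,270:370],None,fx=4,fy=4,interpolation=2)]))
```

```text
yel (array([ 432.2, -250.9,  175.1]), array([ 431.7, -250.7,  175.1])) z-plane [ 431.6 -252.5  182. ] [ 432.2 -248.6  182. ]
or (array([557.1, 215.2, 167.7]), array([559.1, 214.5, 167.7])) z-plane [557.3 215.7 167. ] [559.2 214.7 167. ]
gr (array([548.1,  25.4, 166.4]), array([550. ,  24.8, 166.4])) z-plane [548.  25. 167.] [550.   24.8 167. ]
blue (array([553. , 126.6, 167.1]), array([554.8, 126.1, 167.2])) z-plane [553.  126.7 167. ] [554.8 126.1 167. ]
```

View pics/c1.png

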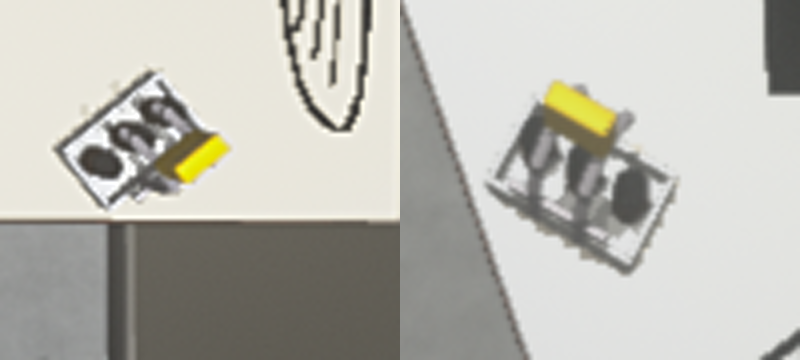

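The scene view shows the rail with orange (292,130), blue (304,159) and green (318,195), and the carrier standing at about (315,340). The tab triangulates to (432,-251,175) and all bands to z≈167, as expected. The direction of the hooks isn't clear yet, so I'll look from above the carrier.

```bash
cat >> h.py <<'E'
from scipy.spatial.transform import Rotation as Ro
def plan(xyz,yaw=None):
    """shift (cm, present tool axes), turn about tool x (deg) so that tool y has world heading yaw (deg)"""
    o=bot.get_obs(); R=Ro.from_euler('xyz',o['tcp_rot']).as_matrix(); p=o['tool_pos']
    h=np.degrees(np.arctan2(R[1,1],R[0,1]))
    print('t',round(o['time'],2),'p',p.round(1),'heading tool y',h.round(1),'z',np.degrees(np.arctan2(R[1,2],R[0,2])).round(1),'toolx',R[:,0].round(3),'F',o['contact_force'].round(1),'w',round(float(o['grip_width']),1),'q6',o['joint_positions'][5].round(2))
    print('shift cm',(R.T@(np.array(xyz)-p)/10).round(2), 'turn', None if yaw is None else [((h-y+180)%360-180).round(1) for y in(yaw,yaw+180)])
    return R
E
python3 - <<'E'
from h import *
plan((400,200,340)); plan((410,-240,340))
E
```

```text
t 0.2 p [177.3 493.9 251.3] heading tool y 70.2 z -19.8 toolx [-0.    -0.001 -1.   ] F [0.1 1.3 0. ] w 91.6 q6 -0.15
shift cm [ -8.85 -20.14  30.89] turn None
t 0.2 p [177.3 493.9 251.3] heading tool y 70.2 z -19.8 toolx [-0.    -0.001 -1.   ] F [0.1 1.3 0. ] w 91.6 q6 -0.15
shift cm [ -8.82 -61.22  46.7 ] turn None
```

```bash
R='{"linear":[-0.9,-2.0,3.1],"delta_rot":[0,0,0],"fingers":1}'; python3 -m crank '[{"linear":[-0.9,-2.0,3.1],"delta_rot":[0,0,0],"fingers":1},{"linear":[-0.9,-2.0,3.1],"delta_rot":[0,0,0],"fingers":1},{"linear":[-0.9,-2.0,3.1],"delta_rot":[0,0,0],"fingers":1},{"linear":[-0.9,-2.0,3.1],"delta_rot":[0,0,0],"fingers":1},{"linear":[-0.9,-2.0,3.1],"delta_rot":[0,0,0],"fingers":1}]'
python3 -m crank '[{"linear":[-0.9,-2.0,3.1],"delta_rot":[0,0,0],"fingers":1},{"linear":[-0.9,-2.0,3.1],"delta_rot":[0,0,0],"fingers":1},{"linear":[-0.9,-2.0,3.1],"delta_rot":[0,0,0],"fingers":1},{"linear":[-0.9,-2.0,3.1],"delta_rot":[0,0,0],"fingers":1},{"linear":[-0.9,-2.0,3.1],"delta_rot":[0,0,0],"fingers":1}]'
python3 -c "
from h import *
plan((410,-240,340),33)"
```

```text
time: 0.7
tool_pos: [290.1, 346.3, 297.0]
tcp_rot: [-2.242, 1.571, -2.586]
contact_force: [0.3, 0.3, 0.5]
grip_width: 91.7
time: 1.2
tool_pos: [402.2, 199.7, 342.1]
tcp_rot: [1.834, 1.571, 1.489]
contact_force: [0.4, 1.4, -0.3]
grip_width: 91.8
t 1.2 p [402.2 199.7 342.1] heading tool y 70.2 z -19.8 toolx [ 0.  0. -1.] F [ 0.4  1.4 -0.3] w 91.8 q6 -0.94
shift cm [  0.2  -41.12  15.6 ] turn [np.float64(37.2), np.float64(-142.8)]
```

```bash
python3 -m crank '[{"linear":[0,-4.1,1.6],"delta_rot":[0,0,0],"fingers":1},{"linear":[0,-4.1,1.6],"delta_rot":[0,0,0],"fingers":1},{"linear":[0,-4.1,1.6],"delta_rot":[0,0,0],"fingers":1},{"linear":[0,-4.1,1.6],"delta_rot":[0,0,0],"fingers":1},{"linear":[0,-4.1,1.6],"delta_rot":[0,0,0],"fingers":1}]' >/dev/null
python3 -m crank '[{"linear":[0,-4.1,1.6],"delta_rot":[0,0,0],"fingers":1},{"linear":[0,-4.1,1.6],"delta_rot":[0,0,0],"fingers":1},{"linear":[0,-4.1,1.6],"delta_rot":[0,0,0],"fingers":1},{"linear":[0,-4.1,1.6],"delta_rot":[0,0,0],"fingers":1},{"linear":[0,-4.1,1.6],"delta_rot":[0,0,0],"fingers":1}]' >/dev/null
python3 -m crank '[{"linear":[0,0,0],"delta_rot":[7.4,0,0],"fingers":1},{"linear":[0,0,0],"delta_rot":[7.4,0,0],"fingers":1},{"linear":[0,0,0],"delta_rot":[7.4,0,0],"fingers":1},{"linear":[0,0,0],"delta_rot":[7.4,0,0],"fingers":1},{"linear":[0,0,0],"delta_rot":[7.4,0,0],"fingers":1}]'
python3 - <<'E'
from h import *
plan((410,-240,340),33)
c=snap('wrist','w1.png'); print(np.array(c['pose']).round(2).tolist())
for k in blobs(c,(22,120,100),(34,255,255)): print(k, onz(c,k[1],182))
E
```

```text
time: 2.7
tool_pos: [413.5, -238.9, 341.5]
tcp_rot: [-3.015, 1.57, 2.272]
contact_force: [-0.1, 1.4, -0.2]
grip_width: 91.7
t 2.7 p [ 413.5 -238.9  341.5] heading tool y 32.9 z -57.1 toolx [-0.  0. -1.] F [-0.1  1.4 -0.2] w 91.7 q6 -1.26
shift cm [ 0.15 -0.35 -0.09] turn [np.float64(-0.1), np.float64(179.9)]
[[0.84, 0.52, 0.15, 370.81], [0.54, -0.81, -0.24, -175.04], [-0.0, 0.28, -0.96, 476.0], [0.0, 0.0, 0.0, 1.0]]
(426, [332.0, 206.9], [324, 191, 16, 33]) [ 430.33060475 -250.27024448  182.        ]
```

View pics/w1.png

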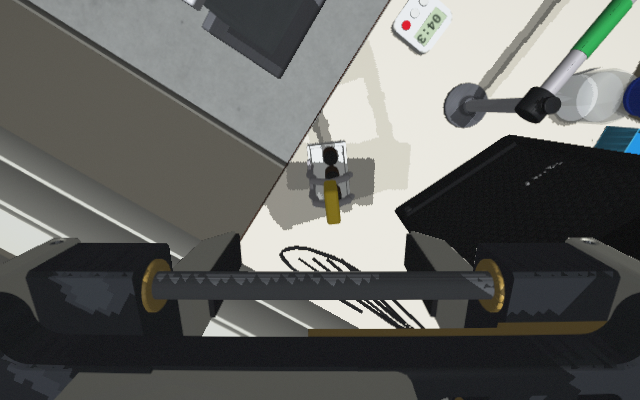

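The wrist view shows the carrier at (330,185) with its tab at (332,207). I need a zoomed crop to see which way the hooks point.

Run:
```python
from h import *
im=cv2.imread('pics/w1.png')[130:235,290:370]
cv2.imwrite('pics/w1c.png',cv2.resize(im,None,fx=5.5,fy=5.5,interpolation=2))
c=snap('wrist'); im=c['image']
m=cv2.inRange(cv2.cvtColor(im,cv2.COLOR_BGR2HSV),(22,120,60),(34,255,255))
ct=max(cv2.findContours(m,0,2)[0],key=cv2.contourArea)
b=cv2.boxPoints(cv2.minAreaRect(ct)); print(b.round(1))
for q in b: print(onz(c,q,160).round(1))
```

```text
[[322.3 180.7]
 [335.8 179.2]
 [340.6 222.5]
 [327.1 224. ]]
[ 410.5 -237.4  160. ]
[ 421.5 -228.5  160. ]
[ 452.3 -265.9  160. ]
[ 440.9 -275.2  160. ]
```

View pics/w1c.png

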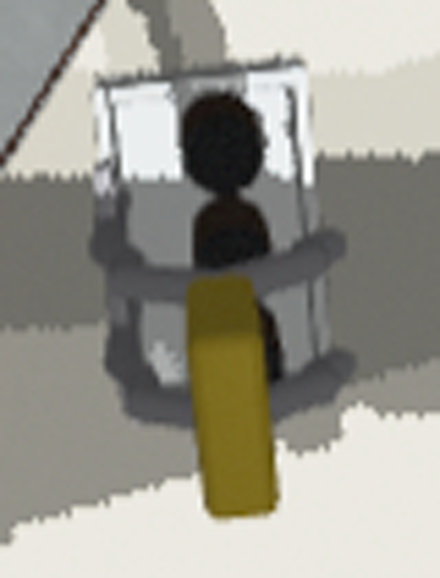

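The wires rise on the left and the open tips are on the right (crop 340,240), so carrier +x is near heading 33–40°. Next I'll get the yaw and centre from the tab's top face.

Run:
```python
from h import *
c=snap('wrist')
P=[onz(c,(290+u/5.5,130+v/5.5),182) for u,v in((187,340),(262,332),(278,510),(210,517))]
P=np.array(P);print(P.round(1))
f=lambda d:np.degrees(np.arctan2(d[1],d[0])).round(1)
print('x hd',f(P[1]-P[0]),f(P[2]-P[3]),'y hd-90',f(P[0]-P[3])-90,f(P[1]-P[2])-90,'len',np.linalg.norm(P[0]-P[3]),np.linalg.norm(P[0]-P[1]),'centre',P.mean(0))
# tray rim top corners z=30
T=np.array([onz(c,(290+u/5.5,130+v/5.5),30) for u,v in((95,85),(308,65))]);print(T.round(1),f(T[1]-T[0]),np.linalg.norm(T[1]-T[0]))
plan((*P.mean(0)[:2],168),38)
# rail: band centroids in top and the rail heading
```

```text
[[ 415.2 -241.5  182. ]
 [ 425.6 -233.   182. ]
 [ 447.  -259.4  182. ]
 [ 437.3 -267.4  182. ]]
x hd 39.5 39.5 y hd-90 40.400000000000006 39.0 len 34.0204808072006 13.445891532118265 centre [ 431.28860489 -250.32918505  182.        ]
[[ 380.7 -231.6   30. ]
 [ 424.1 -197.    30. ]] 38.5 55.42853381710391
t 2.85 p [ 413.5 -238.8  341.5] heading tool y 33.4 z -56.6 toolx [-0.  0. -1.] F [ 0.7  0.5 -0.1] w 91.6 q6 -1.27
shift cm [17.35  0.85  1.95] turn [np.float64(-4.6), np.float64(175.4)]
```

Run:
```python
from h import *
a=snap('scene');b=snap('top');c=snap('wrist')
for n,k,u in(('scene low-left',a,(361,323)),('scene mid-left',a,(379,243)),('top',b,(430,193)),('top left',b,(369,166)),('top right',b,(490,184)),('wrist corner',c,(395,210)),('wrist far',c,(510,135))):
    print(n,[onz(k,u,z)[:2].round(0).tolist() for z in(0,150,250,350)])
```

```text
scene low-left [[551.0, -241.0], [524.0, -271.0], [506.0, -292.0], [488.0, -313.0]]
scene mid-left [[675.0, -73.0], [631.0, -127.0], [602.0, -163.0], [573.0, -198.0]]
top [[554.0, -251.0], [548.0, -212.0], [543.0, -185.0], [539.0, -159.0]]
top left [[634.0, -71.0], [616.0, -57.0], [604.0, -47.0], [593.0, -37.0]]
top right [[581.0, -429.0], [571.0, -365.0], [564.0, -322.0], [557.0, -279.0]]
wrist corner [[556.0, -245.0], [497.0, -223.0], [458.0, -208.0], [419.0, -194.0]]
wrist far [[630.0, -52.0], [548.0, -91.0], [494.0, -117.0], [439.0, -143.0]]
```

```bash
python3 -m crank '[{"linear":[0,0.86,1.95],"delta_rot":[0,0,0],"fingers":1},{"linear":[3,0,0],"delta_rot":[-6.3,0,0],"fingers":1},{"linear":[3.5,0,0],"delta_rot":[0,0,0],"fingers":1},{"linear":[3.5,0,0],"delta_rot":[0,0,0],"fingers":1},{"linear":[0,0,0],"delta_rot":[0,0,0],"fingers":1}]'
python3 - <<'E'
from h import *
plan((431.5,-250,168),39.5)
c=snap('wrist','w2.png')
E
```

```text
time: 3.5
tool_pos: [429.6, -248.9, 237.7]
tcp_rot: [-2.951, 1.562, 2.454]
contact_force: [-0.5, 0.6, -0.7]
grip_width: 91.6
t 3.5 p [ 429.6 -248.9  237.7] heading tool y 39.6 z -50.4 toolx [-0.007  0.006 -1.   ] F [-0.5  0.6 -0.7] w 91.6 q6 -1.37
shift cm [6.97 0.09 0.27] turn [np.float64(0.1), np.float64(-179.9)]
```

View pics/w2.png

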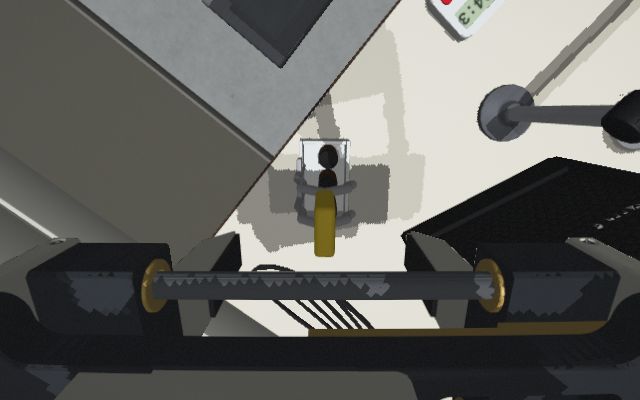

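The tab (325,225) is square to the image and centred between the fingers. I'll descend and grip.

```bash
python3 -m crank '[{"linear":[2,0.06,0.1],"delta_rot":[0,0,0],"fingers":1},{"linear":[2,0,0],"delta_rot":[0,0,0],"fingers":1},{"linear":[2,0,0],"delta_rot":[0,0,0],"fingers":1},{"linear":[0.95,0,0],"delta_rot":[0,0,0],"fingers":1},{"linear":[0,0,0],"delta_rot":[0,0,0],"fingers":1}]'
python3 -m crank '[{"linear":[0,0,0],"delta_rot":[0,0,0],"fingers":0.1},{"linear":[0,0,0],"delta_rot":[0,0,0],"fingers":0},{"linear":[0,0,0],"delta_rot":[0,0,0],"fingers":0},{"linear":[0,0,0],"delta_rot":[0,0,0],"fingers":0},{"linear":[0,0,0],"delta_rot":[0,0,0],"fingers":0}]'
python3 -m crank '[{"linear":[0,0,0],"delta_rot":[0,0,0],"fingers":0},{"linear":[0,0,0],"delta_rot":[0,0,0],"fingers":0},{"linear":[0,0,0],"delta_rot":[0,0,0],"fingers":0},{"linear":[0,0,0],"delta_rot":[0,0,0],"fingers":0},{"linear":[0,0,0],"delta_rot":[0,0,0],"fingers":0}]'
python3 -c "
from h import *
plan((431.5,-250,168),39.5)"
```

```text
time: 4.05
tool_pos: [432.9, -251.0, 172.7]
tcp_rot: [0.839, 1.571, -0.041]
contact_force: [-0.8, -0.0, 0.3]
grip_width: 92.1
time: 4.55
tool_pos: [432.7, -250.9, 172.5]
tcp_rot: [0.317, 1.57, -0.564]
contact_force: [0.3, -0.6, -0.0]
grip_width: 56.8
time: 5.05
tool_pos: [432.6, -250.8, 172.2]
tcp_rot: [2.649, 1.571, 1.768]
contact_force: [0.4, 0.6, 0.4]
grip_width: 16.3
t 5.05 p [ 432.6 -250.8  172.2] heading tool y 39.5 z -50.5 toolx [-0.  0. -1.] F [0.4 0.6 0.4] w 16.3 q6 -1.37
shift cm [ 0.42 -0.03 -0.13] turn [np.float64(0.0), np.float64(-180.0)]
```

```bash
python3 -m crank '[{"linear":[0,0,0],"delta_rot":[0,0,0],"fingers":0},{"linear":[0,0,0],"delta_rot":[0,0,0],"fingers":0},{"linear":[0,0,0],"delta_rot":[0,0,0],"fingers":0},{"linear":[0,0,0],"delta_rot":[0,0,0],"fingers":0},{"linear":[-0.4,0,0],"delta_rot":[0,0,0],"fingers":0}]'
python3 -m crank '[{"linear":[-2,0,0],"delta_rot":[0,0,0],"fingers":0},{"linear":[-2,0,0],"delta_rot":[0,0,0],"fingers":0},{"linear":[-2,0,0],"delta_rot":[0,0,0],"fingers":0},{"linear":[-2,0,0],"delta_rot":[0,0,0],"fingers":0},{"linear":[0,0,0],"delta_rot":[0,0,0],"fingers":0}]'
python3 -m crank '[{"linear":[0,0,0],"delta_rot":[6,0,0],"fingers":0},{"linear":[0,0,0],"delta_rot":[6,0,0],"fingers":0},{"linear":[0,0,0],"delta_rot":[6,0,0],"fingers":0},{"linear":[0,0,0],"delta_rot":[6,0,0],"fingers":0},{"linear":[0,0,0],"delta_rot":[6,0,0],"fingers":0}]'
python3 -m crank '[{"linear":[0,0,0],"delta_rot":[6,0,0],"fingers":0},{"linear":[0,0,0],"delta_rot":[6.2,0,0],"fingers":0},{"linear":[0,0,0],"delta_rot":[0,0,0],"fingers":0},{"linear":[0,0,0],"delta_rot":[0,0,0],"fingers":0},{"linear":[0,0,0],"delta_rot":[0,0,0],"fingers":0}]'
python3 -c "
from h import *
plan((465,27,256),-2.7)"
```

```text
time: 5.55
tool_pos: [432.1, -250.4, 175.6]
tcp_rot: [-2.978, 1.569, 2.425]
contact_force: [-0.8, -0.3, -2.3]
grip_width: 14.2
time: 6.05
tool_pos: [433.4, -251.5, 258.5]
tcp_rot: [0.219, 1.566, -0.662]
contact_force: [0.3, -0.5, -2.9]
grip_width: 13.6
time: 6.55
tool_pos: [432.0, -250.4, 254.7]
tcp_rot: [-2.436, 1.568, 2.439]
contact_force: [-0.7, -0.2, -2.7]
grip_width: 14.1
time: 7.05
tool_pos: [432.4, -250.7, 255.7]
tcp_rot: [-2.296, 1.57, 2.373]
contact_force: [0.1, 0.1, -2.8]
grip_width: 14.0
t 7.05 p [ 432.4 -250.7  255.7] heading tool y -2.5 z -92.5 toolx [-0.001  0.001 -1.   ] F [ 0.1  0.1 -2.8] w 14.0 q6 -0.63
shift cm [-2.000e-02  2.030e+00 -2.789e+01] turn [np.float64(0.2), np.float64(-179.8)]
```

```bash
python3 -m crank '[{"linear":[0,0.2,-1.5],"delta_rot":[0.2,0,0],"fingers":0},{"linear":[0,0.2,-2.8],"delta_rot":[0,0,0],"fingers":0},{"linear":[0,0.2,-3],"delta_rot":[0,0,0],"fingers":0},{"linear":[0,0.2,-3],"delta_rot":[0,0,0],"fingers":0},{"linear":[0,0.2,-3],"delta_rot":[0,0,0],"fingers":0}]'
python3 -m crank '[{"linear":[0,0.2,-3],"delta_rot":[0,0,0],"fingers":0},{"linear":[0,0.2,-3],"delta_rot":[0,0,0],"fingers":0},{"linear":[0,0.2,-3],"delta_rot":[0,0,0],"fingers":0},{"linear":[0,0.2,-3],"delta_rot":[0,0,0],"fingers":0},{"linear":[0,0.2,-2],"delta_rot":[0,0,0],"fingers":0}]'
python3 -m crank '[{"linear":[0,0,-0.6],"delta_rot":[0,0,0],"fingers":0},{"linear":[0,0,0],"delta_rot":[0,0,0],"fingers":0},{"linear":[0,0,0],"delta_rot":[0,0,0],"fingers":0},{"linear":[0,0,0],"delta_rot":[0,0,0],"fingers":0},{"linear":[0,0,0],"delta_rot":[0,0,0],"fingers":0}]'
python3 - <<'E'
from h import *
plan((465,27,256),-2.7)
a=snap('scene');b=snap('top');c=snap('wrist')
for n,k in(('s',a),('t',b),('w',c)):
    for nm,lo,hi in(('or',(8,140,100),(18,255,255)),('gr',(40,100,50),(85,255,255)),('bl',(95,120,50),(130,255,255))):
        for q in blobs(k,lo,hi,60): print(n,nm,q,onz(k,q[1],167).round(1))
A=a['image'][60:300,220:420];B=c['image']
cv2.imwrite('pics/m1.png',np.hstack([cv2.resize(A,(320,384)),cv2.resize(B,(480,300),interpolation=3) if 0 else cv2.copyMakeBorder(cv2.resize(B,(480,300)),0,84,0,0,0)]))
E
```

```text
time: 7.55
tool_pos: [449.1, -117.3, 256.1]
tcp_rot: [2.86, 1.571, 1.241]
contact_force: [0.5, -0.2, -3.1]
grip_width: 13.8
time: 8.05
tool_pos: [466.0, 22.7, 256.2]
tcp_rot: [3.129, 1.57, 1.511]
contact_force: [0.3, -0.3, -3.0]
grip_width: 14.0
time: 8.55
tool_pos: [466.4, 26.0, 256.2]
tcp_rot: [0.107, 1.571, -1.514]
contact_force: [-0.4, -0.3, -3.0]
grip_width: 13.7
t 8.55 p [466.4  26.  256.2] heading tool y -2.9 z -92.9 toolx [ 0. -0. -1.] F [-0.4 -0.3 -3. ] w 13.7 q6 -0.06
shift cm [ 0.02 -0.14 -0.09] turn [np.float64(-0.2), np.float64(179.8)]
s bl (100, [476.4, 80.2], [459, 70, 31, 23]) [1055.4  190.7  167. ]
s bl (98, [462.8, 107.0], [454, 91, 17, 28]) [978.4 126.1 167. ]
s bl (87, [486.4, 107.3], [472, 96, 23, 19]) [1032.3  103.4  167. ]
s bl (2029, [349.7, 129.2], [310, 106, 81, 47]) [688.5 167.6 167. ]
s bl (95, [514.6, 120.5], [504, 107, 19, 27]) [1074.3   42.   167. ]
s bl (182, [362.6, 179.6], [356, 172, 14, 18]) [658.8  24.6 167. ]
t or (104, [262.0, 187.6], [252, 184, 21, 8]) [559.4 214.9 167. ]
t bl (65, [285.5, 5.6], [279, 0, 16, 14]) [1032.8  159.6  167. ]
t bl (77, [333.5, 23.2], [322, 0, 22, 55]) [984.  35. 167.]
t bl (2570, [372.2, 31.7], [331, 0, 83, 93]) [960.6 -64.3 167. ]
t bl (180, [270.0, 18.2], [240, 10, 47, 20]) [999.5 199.6 167. ]
t bl (879, [349.6, 107.5], [328, 88, 45, 37]) [763.3  -6.2 167. ]
t bl (2432, [256.2, 129.6], [235, 94, 43, 71]) [707.5 231.4 167. ]
t bl (230, [332.8, 145.2], [325, 137, 17, 17]) [667.   36.2 167. ]
t bl (116, [297.0, 189.5], [287, 187, 21, 6]) [554.8 126.1 167. ]
w gr (1530, [429.9, 204.7], [417, 169, 28, 73]) [546.4  27.1 167. ]
w bl (2249, [444.2, 59.3], [429, 15, 33, 90]) [551.5 128.9 167. ]
w bl (1023, [609.3, 92.0], [579, 75, 61, 36]) [668.9 103.4 167. ]
w bl (8438, [582.6, 184.2], [520, 133, 120, 110]) [661.7  37.5 167. ]
```

View pics/m1.png

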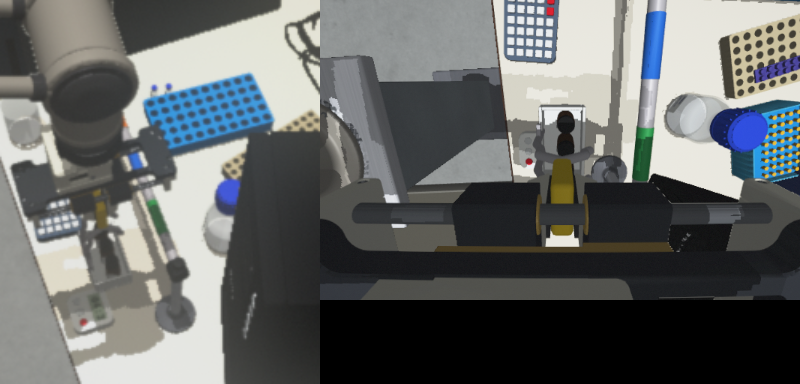

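The carrier hangs straight, with its tips towards the bar (wrist view). The bottle is well clear behind. Next I move the bar in under the hooks.

```bash
python3 -m crank '[{"linear":[0,1,-0.1],"delta_rot":[0,0,0],"fingers":0},{"linear":[0,1,-0.1],"delta_rot":[0,0,0],"fingers":0},{"linear":[0,1,-0.1],"delta_rot":[0,0,0],"fingers":0},{"linear":[0,1,-0.1],"delta_rot":[0,0,0],"fingers":0},{"linear":[0,1,0],"delta_rot":[0,0,0],"fingers":0}]'
python3 -m crank '[{"linear":[0,1,0],"delta_rot":[0,0,0],"fingers":0},{"linear":[0,1,0],"delta_rot":[0,0,0],"fingers":0},{"linear":[0,1.0,0],"delta_rot":[0,0,0],"fingers":0},{"linear":[0,0.25,0],"delta_rot":[0,0,0],"fingers":0},{"linear":[0,0,0],"delta_rot":[0,0,0],"fingers":0}]'
python3 - <<'E'
from h import *
plan((549,25.8,217.6),-2.7)
a=snap('scene');c=snap('wrist')
A=a['image'][100:270,240:380]
cv2.imwrite('pics/m2.png',np.hstack([cv2.resize(A,(316,384)),cv2.copyMakeBorder(cv2.resize(c['image'],(480,300)),0,84,0,0,0)]))
E
```

```text
time: 9.2
tool_pos: [517.6, 28.5, 256.0]
tcp_rot: [-2.253, 1.571, 2.41]
contact_force: [0.4, -0.2, -2.7]
grip_width: 14.0
time: 9.7
tool_pos: [549.2, 26.7, 256.0]
tcp_rot: [-1.844, 1.57, 2.819]
contact_force: [0.3, 0.5, -3.4]
grip_width: 14.1
t 9.7 p [549.2  26.7 256. ] heading tool y -2.9 z -92.9 toolx [-0.  0. -1.] F [ 0.3  0.5 -3.4] w 14.1 q6 -0.04
shift cm [ 3.84 -0.02  0.09] turn [np.float64(-0.2), np.float64(179.8)]
```

View pics/m2.png

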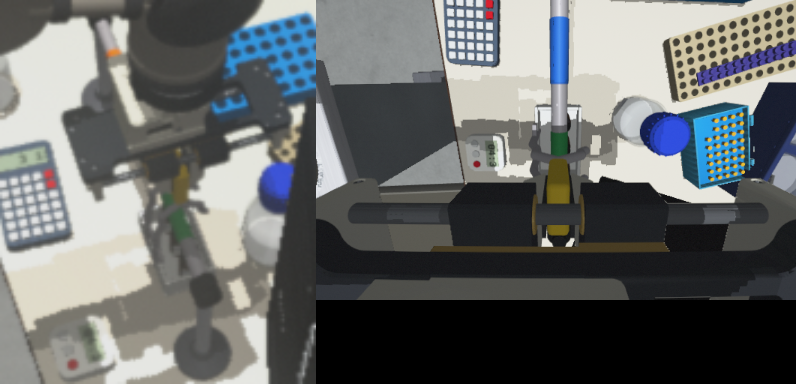

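The wires pass over the green part of the bar, which is centred in the hooks with no contact force. I'll lower it.

```bash
python3 -m crank '[{"linear":[0.8,0,0],"delta_rot":[0,0,0],"fingers":0},{"linear":[0.8,0,0],"delta_rot":[0,0,0],"fingers":0},{"linear":[0.8,0,0],"delta_rot":[0,0,0],"fingers":0},{"linear":[0.5,0,0],"delta_rot":[0,0,0],"fingers":0},{"linear":[0.3,0,0],"delta_rot":[0,0,0],"fingers":0}]'
python3 -m crank '[{"linear":[0.2,0,0],"delta_rot":[0,0,0],"fingers":0},{"linear":[0.2,0,0],"delta_rot":[0,0,0],"fingers":0},{"linear":[0.1,0,0],"delta_rot":[0,0,0],"fingers":0},{"linear":[0,0,0],"delta_rot":[0,0,0],"fingers":0},{"linear":[0,0,0],"delta_rot":[0,0,0],"fingers":0}]'
python3 -c "
from h import *
plan((558.3,215,217.6),-2.7)"
```

```text
time: 10.3
tool_pos: [548.7, 26.7, 223.3]
tcp_rot: [-1.691, 1.57, 2.972]
contact_force: [-0.5, -0.1, -2.4]
grip_width: 14.1
time: 10.8
tool_pos: [549.1, 26.7, 219.4]
tcp_rot: [1.765, 1.57, 0.144]
contact_force: [0.7, -0.2, -4.0]
grip_width: 13.8
t 10.8 p [549.1  26.7 219.4] heading tool y -2.9 z -92.9 toolx [ 0.  0. -1.] F [ 0.7 -0.2 -4. ] w 13.8 q6 -0.04
shift cm [  0.18  -0.02 -18.85] turn [np.float64(-0.2), np.float64(179.8)]
```

```bash
python3 -m crank '[{"linear":[0.1,0,0],"delta_rot":[0,0,0],"fingers":0},{"linear":[0,0,0],"delta_rot":[0,0,0],"fingers":0},{"linear":[0.1,0,0],"delta_rot":[0,0,0],"fingers":0},{"linear":[0,0,0],"delta_rot":[0,0,0],"fingers":0},{"linear":[0,0,0],"delta_rot":[0,0,0],"fingers":0}]'
python3 -c "
from h import *
plan((558.3,215,217.6),-2.7)"
```

```text
time: 11.3
tool_pos: [549.4, 26.7, 217.6]
tcp_rot: [1.663, 1.57, 0.042]
contact_force: [1.2, 0.7, -1.8]
grip_width: 14.1
t 11.3 p [549.4  26.7 217.6] heading tool y -2.9 z -92.9 toolx [ 0.001  0.    -1.   ] F [ 1.2  0.7 -1.8] w 14.1 q6 -0.04
shift cm [ -0.    -0.05 -18.85] turn [np.float64(-0.2), np.float64(179.8)]
```

Contact found at z=217.6 (expected 217.6), so it is seated on green. Now I slide it.

```bash
python3 -m crank '[{"linear":[0,0,-0.8],"delta_rot":[0,0,0],"fingers":0},{"linear":[0,0,-1.3],"delta_rot":[0,0,0],"fingers":0},{"linear":[0,0,-1.3],"delta_rot":[0,0,0],"fingers":0},{"linear":[0,0,-1.3],"delta_rot":[0,0,0],"fingers":0},{"linear":[0,0,-1.3],"delta_rot":[0,0,0],"fingers":0}]'
python3 -m crank '[{"linear":[0,0,-1.3],"delta_rot":[0,0,0],"fingers":0},{"linear":[0,0,-1.3],"delta_rot":[0,0,0],"fingers":0},{"linear":[0,0,-1.3],"delta_rot":[0,0,0],"fingers":0},{"linear":[0,0,-1.3],"delta_rot":[0,0,0],"fingers":0},{"linear":[0,0,-1.3],"delta_rot":[0,0,0],"fingers":0}]'
python3 -c "
from h import *
plan((558.3,215,217.6),-2.7)"
```

```text
time: 11.8
tool_pos: [552.3, 87.9, 217.5]
tcp_rot: [1.322, 1.57, -0.298]
contact_force: [2.6, -4.0, -0.2]
grip_width: 14.0
time: 12.3
tool_pos: [555.5, 152.4, 217.5]
tcp_rot: [1.084, 1.57, -0.537]
contact_force: [3.8, -3.7, 1.2]
grip_width: 13.7
t 12.3 p [555.5 152.4 217.5] heading tool y -2.9 z -92.9 toolx [ 0.001 -0.001 -1.   ] F [ 3.8 -3.7  1.2] w 13.7 q6 0.19
shift cm [-0.02 -0.03 -6.26] turn [np.float64(-0.2), np.float64(179.8)]
```

```bash
python3 -m crank '[{"linear":[0,0.03,-1.3],"delta_rot":[0,0,0],"fingers":0},{"linear":[0,0.03,-1.3],"delta_rot":[0,0,0],"fingers":0},{"linear":[0,0.02,-1.3],"delta_rot":[0,0,0],"fingers":0},{"linear":[0,0,-1.3],"delta_rot":[0,0,0],"fingers":0},{"linear":[0,0,-0.9],"delta_rot":[0,0,0],"fingers":0}]'
python3 -m crank '[{"linear":[0,0,0],"delta_rot":[0,0,0],"fingers":0},{"linear":[0,0,0],"delta_rot":[0,0,0],"fingers":0},{"linear":[0,0,0],"delta_rot":[0,0,0],"fingers":0},{"linear":[0,0,0],"delta_rot":[0,0,0],"fingers":0},{"linear":[0,0,0],"delta_rot":[0,0,0],"fingers":0}]'
python3 - <<'E'
from h import *
plan((558.3,215,217.6),-2.7)
a=snap('scene');c=snap('wrist')
cv2.imwrite('pics/m3.png',np.hstack([cv2.resize(a['image'][70:220,220:345],(320,384)),cv2.copyMakeBorder(cv2.resize(c['image'],(480,300)),0,84,0,0,0)]))
for q in blobs(c,(8,140,60),(18,255,255)): print(q,onz(c,q[1],167))
E
```

```text
time: 12.8
tool_pos: [558.9, 213.5, 217.2]
tcp_rot: [-0.728, 1.57, -2.348]
contact_force: [2.7, -5.8, 1.8]
grip_width: 14.0
time: 13.3
tool_pos: [558.9, 212.5, 217.3]
tcp_rot: [-2.683, 1.57, 1.98]
contact_force: [0.7, 4.3, 0.4]
grip_width: 13.9
t 13.3 p [558.9 212.5 217.3] heading tool y -2.9 z -92.9 toolx [-0.     0.001 -1.   ] F [0.7 4.3 0.4] w 13.9 q6 0.28
shift cm [-0.03 -0.07 -0.24] turn [np.float64(-0.2), np.float64(179.8)]
(640, [323.0, 194.1], [310, 181, 27, 27]) [558.92971489 236.62991907 167.        ]
```

View pics/m3.png

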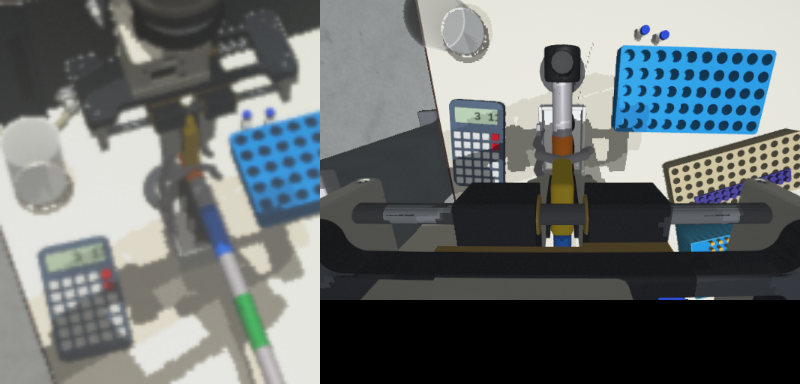

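```bash
python3 -m crank '[{"linear":[0,0,-0.3],"delta_rot":[0,0,0],"fingers":0},{"linear":[0,0,0],"delta_rot":[0,0,0],"fingers":0},{"linear":[0,0,0],"delta_rot":[0,0,0],"fingers":0},{"linear":[0,0,0],"delta_rot":[0,0,0],"fingers":0},{"linear":[0,0,0],"delta_rot":[0,0,0],"fingers":0}]'
python3 - <<'E'
from h import *
plan((558.3,215,217.6),-2.7)
c=snap('wrist')
for q in blobs(c,(8,140,60),(18,255,255)): print(q,'far edge',onz(c,(323,q[2][1]),168))
for q in blobs(c,(22,120,60),(34,255,255)): print('tab',q,'far edge',onz(c,(q[1][0],q[2][1]),150),onz(c,(q[1][0],q[2][1]),182))
E
```

```text
time: 13.9
tool_pos: [559.1, 214.4, 217.2]
tcp_rot: [-0.296, 1.569, -1.917]
contact_force: [-0.9, -5.5, 2.4]
grip_width: 13.8
t 13.9 p [559.1 214.4 217.2] heading tool y -2.9 z -92.9 toolx [-0.001 -0.002 -1.   ] F [-0.9 -5.5  2.4] w 13.8 q6 0.29
shift cm [-0.04 -0.08 -0.06] turn [np.float64(-0.2), np.float64(179.8)]
(574, [323.0, 195.5], [310, 183, 27, 25]) far edge [559.4421867  245.65818371 168.        ]
tab (1681, [322.5, 243.2], [307, 212, 32, 60]) far edge [557.85876556 220.81565315 150.        ] [558.48396553 231.89829237 182.        ]
tab (382, [322.3, 306.2], [308, 300, 29, 14]) far edge [554.22152974 150.85265137 150.        ] [555.42426453 173.04429516 182.        ]
```

The wrist view puts the band centre at about y=217 and the hooks at about 214, well inside 15 mm. I'll release and retreat upward.

```bash
python3 -m crank '[{"linear":[0,0,0.1],"delta_rot":[0,0,0],"fingers":0},{"linear":[0,0,0],"delta_rot":[0,0,0],"fingers":0.2},{"linear":[0,0,0],"delta_rot":[0,0,0],"fingers":0.4},{"linear":[0,0,0],"delta_rot":[0,0,0],"fingers":0.5},{"linear":[0,0,0],"delta_rot":[0,0,0],"fingers":0.5}]'
python3 -m crank '[{"linear":[0,0,0],"delta_rot":[0,0,0],"fingers":0.5},{"linear":[0,0,0],"delta_rot":[0,0,0],"fingers":0.5},{"linear":[0,0,0],"delta_rot":[0,0,0],"fingers":0.5},{"linear":[0,0,0],"delta_rot":[0,0,0],"fingers":0.5},{"linear":[-0.5,0,0],"delta_rot":[0,0,0],"fingers":0.5}]'
python3 -m crank '[{"linear":[-2,0,0],"delta_rot":[0,0,0],"fingers":0.5},{"linear":[-2,0,0],"delta_rot":[0,0,0],"fingers":0.5},{"linear":[-3,0,0],"delta_rot":[0,0,0],"fingers":0.5},{"linear":[-3,0,0],"delta_rot":[0,0,0],"fingers":0.5},{"linear":[0,0,0],"delta_rot":[0,0,0],"fingers":0.5}]'
python3 -m crank '[{"linear":[0,0,0],"delta_rot":[0,0,0],"fingers":0.5},{"linear":[0,0,0],"delta_rot":[0,0,0],"fingers":0.5},{"linear":[0,0,0],"delta_rot":[0,0,0],"fingers":0.5},{"linear":[0,0,0],"delta_rot":[0,0,0],"fingers":0.5},{"linear":[0,0,0],"delta_rot":[0,0,0],"fingers":0.5}]'
python3 - <<'E'
from h import *
plan((558.3,215,217.6),-2.7)
c=snap('wrist','w9.png')
for q in blobs(c,(8,140,60),(18,255,255)): print('or',q,'ends',onz(c,(q[1][0],q[2][1]),168),onz(c,(q[1][0],q[2][1]+q[2][3]),168))
for q in blobs(c,(22,120,60),(34,255,255)): print('tab',q,onz(c,(q[1][0],q[2][1]),182),onz(c,(q[1][0],q[2][1]+q[2][3]),227))
a=snap('scene');
cv2.imwrite('pics/m4.png',np.hstack([cv2.resize(a['image'][70:220,220:345],(320,384)),cv2.copyMakeBorder(cv2.resize(c['image'],(480,300)),0,84,0,0,0)]))
E
```

```text
time: 14.45
tool_pos: [559.0, 214.7, 217.0]
tcp_rot: [-2.04, 1.57, 2.623]
contact_force: [0.8, -0.0, -0.3]
grip_width: 37.9
time: 14.95
tool_pos: [558.8, 214.4, 221.8]
tcp_rot: [-1.322, 1.569, -2.943]
contact_force: [-0.2, 0.1, 0.2]
grip_width: 46.0
time: 15.45
tool_pos: [560.5, 214.9, 327.5]
tcp_rot: [1.873, 1.562, 0.252]
contact_force: [-0.2, 0.2, -0.3]
grip_width: 46.4
time: 15.95
tool_pos: [559.0, 214.4, 321.6]
tcp_rot: [-1.337, 1.57, -2.958]
contact_force: [0.7, -0.1, 0.4]
grip_width: 45.9
t 15.95 p [559.  214.4 321.6] heading tool y -2.9 z -92.9 toolx [-0.001 -0.    -1.   ] F [ 0.7 -0.1  0.4] w 45.9 q6 0.29
shift cm [10.4  -0.07 -0.06] turn [np.float64(-0.2), np.float64(179.8)]
or (245, [322.7, 164.9], [314, 157, 18, 16]) ends [558.96032855 245.32327873 168.        ] [558.21289508 230.15004493 168.        ]
tab (914, [322.2, 202.3], [314, 175, 18, 55]) [557.845943   231.26965263 182.        ] [556.27987369 196.49113599 227.        ]
```

View pics/m4.png

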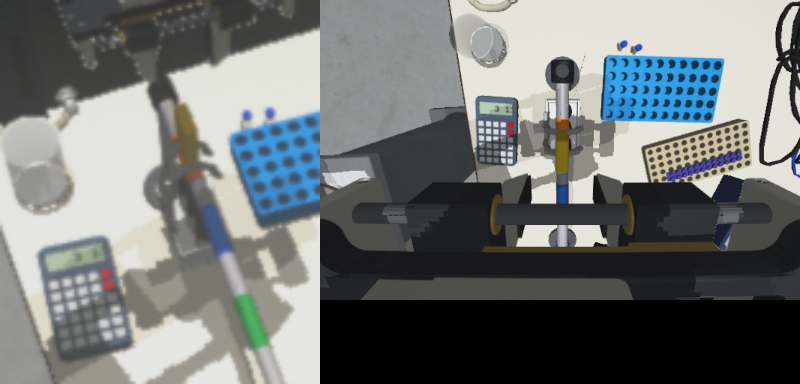

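The carrier hangs upright and free, hooks on orange (wrist view 563,125), fingers well above it. The tab centre is at y≈214.5 and the band centre at 215–217. Handing in.

Run:
```python
from h import *
c=snap('wrist'); print([q for q in blobs(c,(22,120,60),(34,255,255))])
workorder.close_job()
```

```text
[(911, [322.1, 202.3], [314, 175, 18, 55])]
the job is handed in; nothing more can be done
```

The carrier now hangs on the rail at the orange band, released and upright. I gripped it by the tab, hooked it on at the green band, slid it about 188 mm along without lifting it, let go and backed off upward. I handed it in at about 16 s of the 50 s allowed; no verdict is reported.

- **Position along the rail:** after release the middle of the hooks was at y ≈ 214.5 mm. The orange band's middle is at 215 mm (top and scene cameras) or 217 mm (wrist camera). The 2–3 mm difference is well inside the 15 mm allowed.
- **Hooking at green:** the hooks met the bar at the expected height, with the TCP at z = 217.6 mm. They were within about 2 mm of the green band's middle.
- **At rest and released:** two wrist pictures taken just before hand-in showed the tab unmoved. The force on the tool was about zero, and the fingers were clear above the tab.
- **Forces:** the readings I took stayed below about 7 N, including the friction while sliding.
- **Bystanders:** the beaker stood undisturbed in the last pictures, and no contact was noticed with the bottle or the timer. I did not measure their positions again at the end.

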